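Find the empty cell in the vial drawer and store the sample bottle

ROBOT

A 6-joint arm with a two-finger parallel gripper is mounted at the origin on the work surface. World frame = base frame: x ahead of the robot, y to its left, z up, the work surface at z = 0. Lengths are in m, angles in degrees, forces in N, time in s.
With the tool pointing down it reaches from about 0.375 to 0.75 m from the base axis. Payload 9 kg.
Tool frame: the origin (TCP) lies where the fingers leave the gripper's body, on its centre line; the fingertips stand 73 mm ahead of it and the grasp point (between the pads) lies 54 mm ahead of it (robot.tip_reach is the distance from the TCP to the fingertips, in m); z points along the fingers, y is the direction in which the jaws open and shut (so a half turn about z gives the same grasp; the last joint's range is limited). The gripper opens to 85 mm and grips with 20 to 120 N. Pads are 22 mm wide; open, the fingers measure 114 mm over their backs; the gripper's body (76 mm by 85 mm) begins 54 mm behind the grasp point. The pads swing forward as they close: fully open they stand 13 mm farther back than shut.
Start: joints at [-88.39, 5.964, 5.575, 89.605, 0, 77.527], TCP at [0.146, -0.582, 0.304] pointing down, gripper open.
Joint ranges: [-171.21, 171.21], [-48.23, 106.86], [-62.78, 66.21], [-105.2, 120.99], [-86.42, 89.51], [-180, 180]. Speed limits (degrees/s): [127.2, 127.2, 147.25, 180, 180, 180].

INTERFACE

Orientations are given as [roll, pitch, yaw] about the fixed x, y, z axes, in that order (R = Rz(yaw) Ry(pitch) Rx(roll)).
In Python, from plant import robot gives the robot as it stands. Calls block until the motion is done:
- robot.move_pose(position, orientation): joint-space move of the TCP to a pose.
- robot.line_to(position, vel=0.15, rotation=None, guard=None): straight line of the TCP; rotation=None keeps the orientation; vel is the mean speed in m/s. With guard (N) it stops when the force on the tool has changed by that much, and returns True; else False.
- robot.goto_joints(angles): joint-space move.
- robot.set_gripper(opening): finger opening in m; the grip force is fixed at half the most; returns when the fingers have stopped.
- robot.pause(seconds).
- robot.ik(position, orientation): joint angles nearest the present ones, or None.
- robot.observe(): the state.
- robot.grab_frame(name): name is "scene" or "top" or "wrist"; returns the picture (480x640x3 uint8, blue, green, red); there is no depth.
- robot.get_calibration(name): a dict with "vertical_fov" (degrees; the focal length in pixels is half the picture's height over the tangent of half this angle, whatever the lens; pixels are square), "cx", "cy" (the principal point, pixels), "k1" (the pictures are not rectified: a ray, as slopes to the right and down, at radius r is drawn at 1 + k1 r^2 times it, then the intrinsics apply), "rvec" (rotation vector, rad) and "tvec" (3), from world to camera coordinates, as OpenCV has them. Camera axes: x right, y down, z forward; pixel columns grow to the right and rows downward; lengths in m; the calibration is good to about 2 mm. A picture is of the moment at which its call begins: read the wrist's pose just before it. get_calibration takes no time and is no camera call; for the wrist camera it gives the pose at the moment of the call.
A pose or a line that the arm cannot do raises robot.IKError and nothing moves.
- robot.job_done(): hands the job in, once; it reports no verdict.
The state is a dict: "time": time; "q": joint angles; "qvel": joint speeds; "joint_torque": joint torques, N m; "tool_pos": TCP position; "tcp_rot": TCP orientation; "ft_force": force on the tool from outside, world axes, zero at the start; "torque": the same for the moment, N m; "gripper_width": finger opening in m.
Only numpy, scipy, OpenCV 4.12 (cv2) and the standard library are available. Lean on these libraries where they do the work, as an engineer would, in place of code of your own. Each camera call takes 0.05 s, during which the arm holds its last target.

TASK

Pull the cabinet's drawer fully open by its handle, then, before moving any bottle, press on the grey flaps with the closed fingertips to feel which one cell is empty: there the flap swings well down (push it in some 15 mm), elsewhere it stops almost at once on a hidden jar. Then put the bottle with the orange cap upright into that empty cell, lowering it past the flap until it stands on the cell's floor before letting go (do not drop it), and leave the drawer open. Do not knock over the orange-capped bottle, and leave the blue-capped and green-capped bottles where they are.

Things in the scene. Friction and masses are not known exactly. Their poses are not given: they have to be found in the camera images.
- drawer (a joint): Drawer with a blue front in a white bench-top cabinet (170 mm deep, 188 wide, 130 high, fixed): 0 = shut, 0.155 m = fully out at its stop. It slides level towards the robot, along -x of the handle's axes, with about 2 N of friction, and stays where it is left.
- handle (a point): Middle of the drawer's level steel handle bar (round, 10 mm thick, 110 mm long). Axes: x into the cabinet, y along the bar, z up. Bar 100 mm above the work surface, 35 mm free gap between bar and drawer front, 18 mm below the front's top edge, 30 mm below the cabinet's top; can be gripped from above. Drawer front 12 mm thick.
- cell0 (a point): Centre of the mouth of cell 0 (near row, by the drawer front; left, +y), level with the top of its flap. Six square cells, 46 mm wide inside, 52 mm apart, two rows of three, walls 6 mm; mouths 72 mm above the work surface, cell floor 57 mm below the mouth. Axes as the handle's.
- cell1 (a point): Centre of the mouth of cell 1 (near row, middle), level with the top of its flap. As cell0. With the drawer fully out, near-row centres lie 48 mm behind the inner face of the drawer front, which rises 46 mm above the mouths.
- cell2 (a point): Centre of the mouth of cell 2 (near row, right), level with the top of its flap. As cell0. The drawer's side walls are no higher than the mouths.
- cell3 (a point): Centre of the mouth of cell 3 (far row, left), level with the top of its flap. As cell0. With the drawer fully out, far-row centres lie 55 mm in front of the cabinet, whose top is 58 mm above the mouths.
- cell4 (a point): Centre of the mouth of cell 4 (far row, middle), level with the top of its flap. As cell0.
- cell5 (a point): Centre of the mouth of cell 5 (far row, right), level with the top of its flap. As cell0.
- flap0 (a joint): Flap over cell 0, angle in rad. 0 = shut (level, flush with the mouth), growing as it is pushed down, to 1.65 at most. Grey plate 44 x 45 mm, 3 mm thick, hinged along its cabinet-side (+x) edge, 25 mm from the cell centre (over the wall); a weak spring shuts it again (under 2 N at the middle).
- flap1 (a joint): Flap over cell 1, angle in rad. As flap0. Five of the six cells hold a jar (40 mm across, 46 mm high), out of sight underneath: there the flap stops hard on the jar at about 0.2 rad, 2 to 5 mm of travel at the middle.
- flap2 (a joint): Flap over cell 2, angle in rad. As flap0. Over the one empty cell the flap swings down freely: pressed 15 mm down at its middle with the fingertips it turns by more than 0.5 rad.
- flap3 (a joint): Flap over cell 3, angle in rad. As flap0. A bottle standing in the cell holds its flap down at 1.3 to 1.6 rad, along the cabinet-side wall of the cell.
- flap4 (a joint): Flap over cell 4, angle in rad. As flap0.
- flap5 (a joint): Flap over cell 5, angle in rad. As flap0.
- sample_mid (a point): Centre (50 mm above its base) of the sample bottle with the ORANGE cap, amber with a white label, 85 to 170 g: round, 36 mm in diameter and 100 mm high, standing upright; the top 24 mm is the cap, 33 mm in diameter. z up along the bottle. Standing on the floor of a cell its centre is 65 mm above the work surface and its top stands 43 mm above the cell's mouth.
- bluecap_mid (a point): Centre of a like bottle with a BLUE cap, a bystander: round, 36 mm in diameter and 100 mm high, standing upright; the top 24 mm is the cap, 33 mm in diameter. z up along the bottle.
- greencap_mid (a point): Centre of a like bottle with a GREEN cap, a bystander: round, 36 mm in diameter and 100 mm high, standing upright; the top 24 mm is the cap, 33 mm in diameter. z up along the bottle.

How it is judged (in metres and radians):
On the way, in this order (a step that is already met when the one before it is completed fails the run):
1. the drawer is fully open (out by more than 0.14 m) (value of joint drawer above 0.14 m), for 0.1 s.
2. with the orange-capped bottle still untouched in its place (within 20 mm), the flap of the empty cell is pressed down by more than 0.5 rad (value of joint any of flap0, flap1, flap2, flap3, flap4, flap5 above 0.5 rad and distance of sample_mid from where it was at the start of the episode below 0.02 m), for 0.05 s.
At the end, for the whole second after the job is handed in: The orange-capped bottle stands upright (within 0.12 rad) and released on the floor of the empty cell: its centre within 12 mm (horizontally) of the cell's centre and less than 70 mm above the work surface; the drawer is still open by more than 0.13 m ((horizontal distance between sample_mid and cell0 below 0.012 m or horizontal distance between sample_mid and cell1 below 0.012 m or horizontal distance between sample_mid and cell2 below 0.012 m or horizontal distance between sample_mid and cell3 below 0.012 m or horizontal distance between sample_mid and cell4 below 0.012 m or horizontal distance between sample_mid and cell5 below 0.012 m) and height (world z) of sample_mid below 0.07 m and angle between sample_mid's own z axis and vertical below 0.12 rad and value of joint drawer above 0.13 m); the robot touches nothing.
It fails at once if the blue-capped or green-capped bottle is moved by more than 30 mm (distance of any of bluecap_mid, greencap_mid from where it was at the start of the episode above 0.03 m).
It fails at once if the orange-capped bottle is knocked over (tilted by more than 0.7 rad) (angle between sample_mid's own z axis and vertical above 0.7 rad).
It fails at once if the orange-capped bottle is dropped (faster than 0.6 m/s while not held) (contact force between the fingers and anything else below 0.02 N and linear speed of sample above 0.6 m/s).
It also fails if it takes over 72 s, if anything falls off the work surface, if the arm or the gripper's body presses on something with over 40 N, if the wrist force passes 120 N, or if a joint passes its speed limit or range.

## Working session

There is one attempt and no reset: what is moved stays moved. The work goes in short steps, each a Python script; the robot and the scene stay as the last script left them, time stands still between calls to the robot, and variables do not carry over. Pictures are saved under pics/ and viewed, and the job is handed in when it is done.

```bash
ls; mkdir -p pics; python3 - <<'E'
from plant import robot
import cv2
s=robot.observe();print(s['time'],s['tool_pos'],s['tcp_rot'],s['ft_force'],s['gripper_width'],robot.tip_reach)
for n in ["scene","top"]:
    cv2.imwrite(f"pics/{n}0.png",robot.grab_frame(n));print(n,robot.get_calibration(n))
E
```

```text
pics
0.0 [ 0.14600376 -0.58172341  0.30310624] [-1.79925493e+02 -1.59616705e-02  1.40819150e+01] [-0.13337481 -0.18216332 -0.73045873] 0.08543227916624596 0.0726
scene {'vertical_fov': 52.09130357351508, 'cx': 322.34081695300785, 'cy': 238.41619324069217, 'k1': -0.11377329907390113, 'rvec': array([ 1.14047457,  2.25021474, -1.1094021 ]), 'tvec': array([ 0.42355864, -0.21895603,  1.32652831])}
top {'vertical_fov': 53.26693376900328, 'cx': 312.7866041757761, 'cy': 246.08527030457137, 'k1': 0.03409203411725533, 'rvec': array([ 2.12815449, -2.13886568,  0.20475518]), 'tvec': array([-0.08191219,  0.6336475 ,  0.95454469])}
```

View pics/scene0.png

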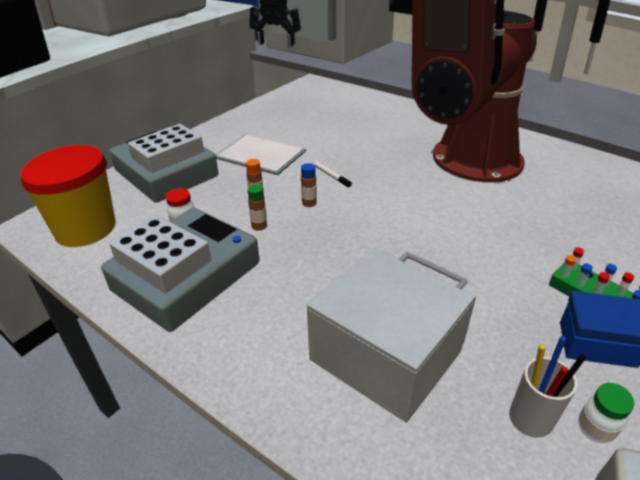

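View pics/top0.png

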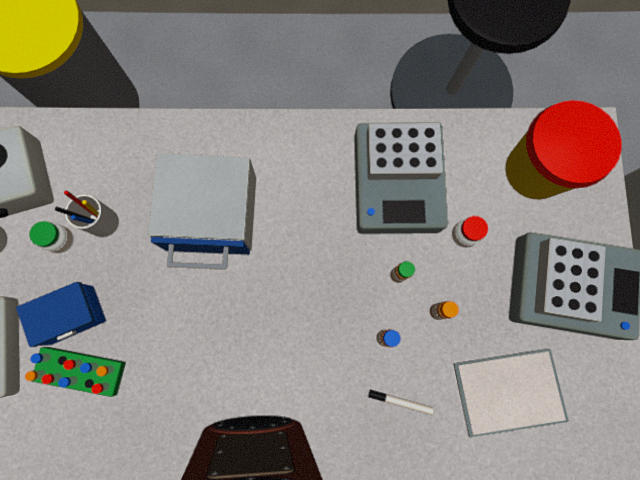

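```bash
cat > h.py <<'E'
import numpy as np, cv2
from scipy.optimize import least_squares
def K(c):
    f=240/np.tan(np.radians(c['vertical_fov'])/2); return f
def proj(P,c):
    R=cv2.Rodrigues(np.array(c['rvec']))[0]; X=np.atleast_2d(P)@R.T+c['tvec']
    s=X[:,:2]/X[:,2:]; s=s*(1+c['k1']*(s**2).sum(1,keepdims=True))
    return s*K(c)+[c['cx'],c['cy']]
def unproj(px,z,c):
    R=cv2.Rodrigues(np.array(c['rvec']))[0]; C=-R.T@c['tvec']
    d=(np.array(px,float)-[c['cx'],c['cy']])/K(c); s=d.copy()
    for _ in range(20): s=d/(1+c['k1']*(s@s))
    r=R.T@np.array([s[0],s[1],1]); return C+r*(z-C[2])/r[2]
E
python3 - <<'E'
from plant import robot
from h import *
im=cv2.imread('pics/top0.png');c=robot.get_calibration('top')
a=im[140:280,130:270];b=im[250:350,370:470]
cv2.imwrite('pics/ca.png',cv2.resize(a,(700,700),interpolation=3)[:600]);cv2.imwrite('pics/cb.png',cv2.resize(b,(600,600),interpolation=3))
a2=cv2.imread('pics/scene0.png')[140:240,220:340];cv2.imwrite('pics/cs.png',cv2.resize(a2,(720,600),interpolation=3))
for p in [(449,310),(405,270),(391,338)]: print(unproj(p,.1,c))
for p in [(155,156),(250,157),(250,240),(152,236)]: print(unproj(p,.13,c))
for p in [(168,265),(228,267)]: print(unproj(p,.105,c))
E
```

```text
[ 0.49610219 -0.35295646  0.1       ]
[ 0.57600062 -0.26936932  0.1       ]
[ 0.44226692 -0.23636835  0.1       ]
[0.80537638 0.23198406 0.13      ]
[0.80355862 0.04166081 0.13      ]
[0.63269593 0.03887365 0.13      ]
[0.64132545 0.22959709 0.13      ]
[0.58757865 0.20322241 0.105     ]
[0.58296203 0.0845949  0.105     ]
```

View pics/ca.png

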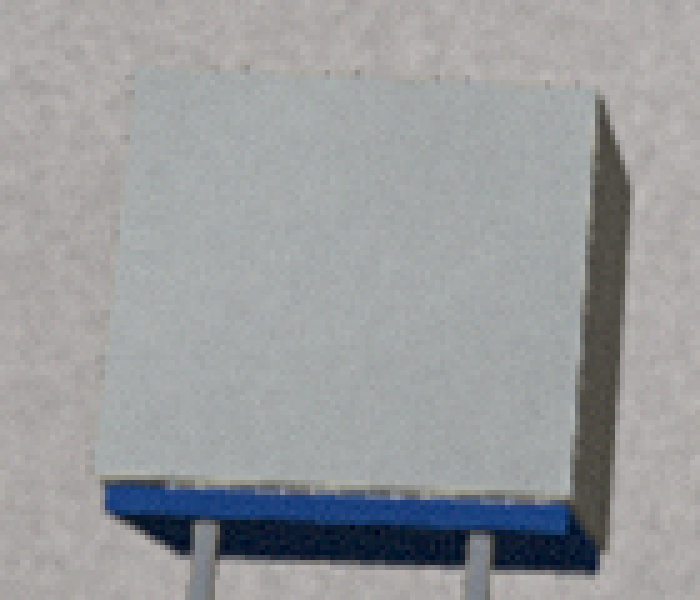

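View pics/cb.png

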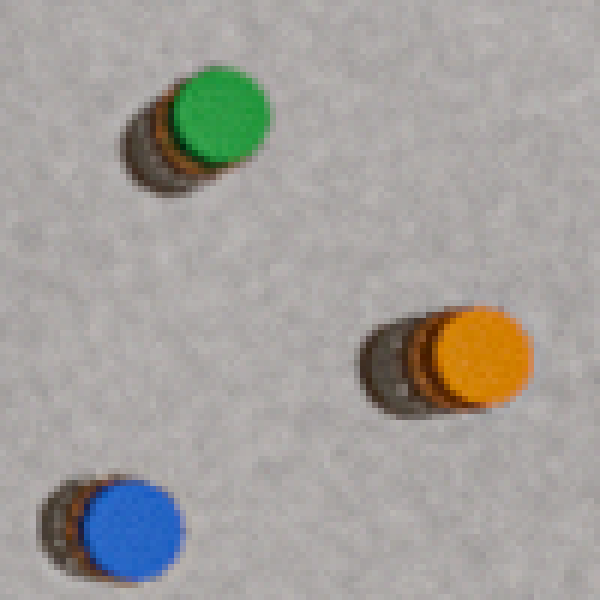

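View pics/cs.png

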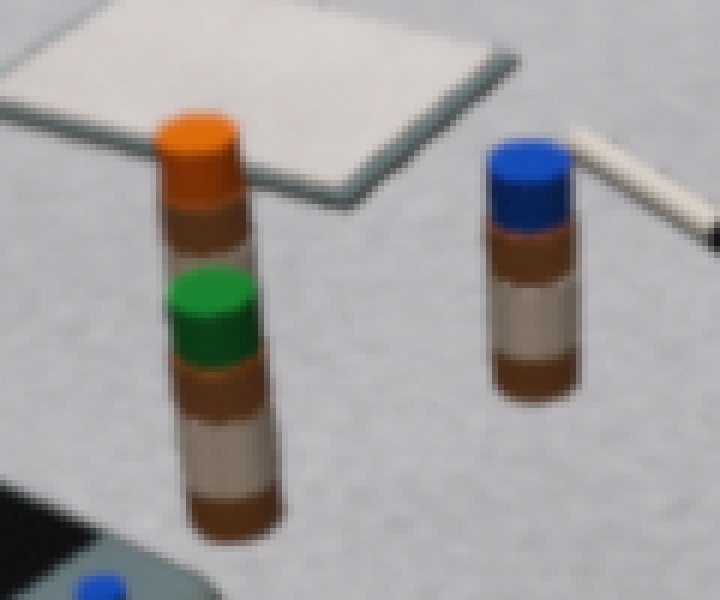

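```bash
cat > fit.py <<'E'
from plant import robot
from h import *
c=robot.get_calibration('top')
z5=lambda x,y:((x+.5)/5-.5+130,(y+.5)/5-.5+140)
px=np.array([z5(135,69),z5(598,90),z5(571,500),z5(98,478)])
def pts(p):
    x,y,a=p; ca,sa=np.cos(a),np.sin(a)
    L=np.array([[.17,.094],[.17,-.094],[0,-.094],[0,.094]])
    return np.c_[x+L[:,0]*ca-L[:,1]*sa,y+L[:,0]*sa+L[:,1]*ca,np.full(4,.13)]
r=least_squares(lambda p:(proj(pts(p),c)-px).ravel(),[.63,.13,0])
print(r.x,np.degrees(r.x[2]),r.fun)
x,y,a=r.x
def loc(u,v): return np.array([x+u*np.cos(a)-v*np.sin(a),y+u*np.sin(a)+v*np.cos(a)])
print('handle',loc(-.052,0),'proj ends',proj(np.array([[*loc(-.052,s),.1] for s in(.055,-.055)]),c))
z6=lambda x,y:((x+.5)/6-.5+370,(y+.5)/6-.5+250)
for p in [(483,357),(221,116),(133,530)]: print(unproj(z6(*p),.1,c))
cs=robot.get_calibration('scene'); P=[unproj(z6(*p),.1,c) for p in [(483,357),(221,116),(133,530)]]
print(proj(np.array(P),cs)); print(proj(pts(r.x),cs), proj(np.array([[*loc(-.052,s),.1] for s in(.055,-.055)]),cs))
for p,rot in [((*loc(-.052,0),.25),(180,0,np.degrees(a)+90)),((*loc(-.052,0),.25),(180,0,np.degrees(a)-90)),((*loc(-.207,0),.2),(180,0,np.degrees(a)+90)),((*loc(-.207,0),.2),(180,0,np.degrees(a)-90)),((*loc(-.107,0),.2),(180,0,np.degrees(a)))]: print(robot.ik(p,rot))
E
python3 fit.py; python3 - <<'E'
import cv2
a=cv2.imread('pics/scene0.png')[240:420,290:490];cv2.imwrite('pics/cs2.png',cv2.resize(a,(660,594),interpolation=3))
E
```

```text
[ 0.63756925  0.1434032  -0.04518597] -2.588965465058192 [-0.26490576 -0.36275171  0.71778041 -0.40714857  0.76857583  0.10511534
 -1.18501951  0.56615692]
handle [0.58562233 0.14575207] proj ends [[170.00851865 265.07914074]
 [225.28875305 267.2651708 ]]
[ 0.49789138 -0.35520071  0.1       ]
[ 0.57818013 -0.27230425  0.1       ]
[ 0.44242046 -0.23784136  0.1       ]
[[252.72109773 161.66655378]
 [255.34292191 187.91432204]
 [307.82798084 166.34612907]]
[[416.53812176 366.87073914]
 [306.16856241 302.63694784]
 [372.05866511 245.88126419]
 [474.57706219 294.19786488]] [[463.5151775  279.57843876]
 [406.5195102  253.25660597]]
[ 1.5750871   6.33049595  0.36651094 84.03601499  0.         94.16405257]
[  1.5750871    6.33049595   0.36651094  84.03601499   0.
 -85.83594743]
[  3.05214618 -19.44857246 -28.82200818  80.62656428   0.
  95.64111165]
[  3.05214618 -19.44857246 -28.82200818  80.62656428   0.
 -84.35888835]
[   2.00275364   -2.23258013  -13.58433881   78.64824132    0.
 -175.4082809 ]
```

View pics/cs2.png

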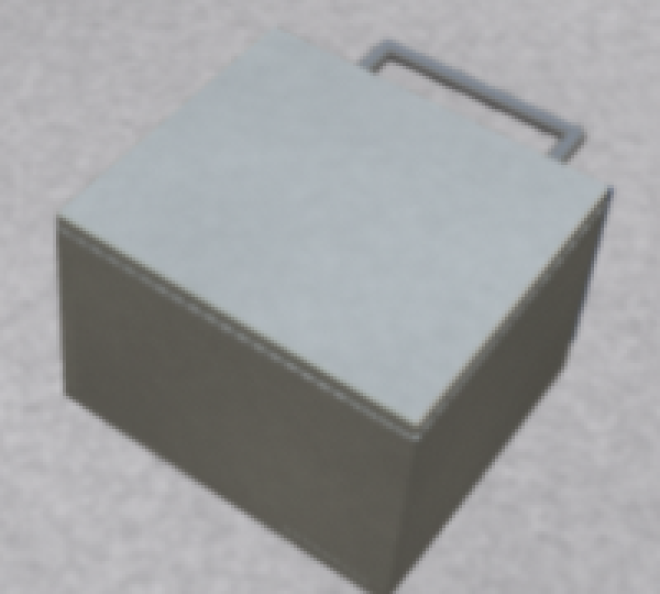

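```bash
cat >> fit.py <<'E'
print('---joint')
s=lambda x,y:((x+.5)/3.3-.5+290,(y+.5)/3.3-.5+240)
ps=np.array([s(414,425),s(57,216),s(278,27),s(611,188)])
hs=np.array([s(583,132),s(385,43)])
def res(p,full=True):
    P=pts(p[:3]); P[:,2]=.13+p[3]
    X,Y,A=p[:3]
    H=np.array([[X-.052*np.cos(A)-v*np.sin(A),Y-.052*np.sin(A)+v*np.cos(A),.1] for v in(.055,-.055)])
    return np.r_[(proj(P,c)-px).ravel(),(proj(P,cs)-ps).ravel(),(proj(H,cs)-hs).ravel()*.5,p[3]*1000*W]
for W in (100,.3):
    r=least_squares(res,[.63,.13,0,0]);print(r.x,np.degrees(r.x[2]),r.fun.round(1))
E
python3 fit.py | sed -n '/joint/,$p'
```

```text
---joint
[ 6.39045548e-01  1.45252310e-01 -5.20882581e-02 -3.21769651e-07] -2.9844373528307426 [-0.5 -1.3  0.4 -0.8 -0.2 -0.3 -2.1 -0.5  1.1 -0.3 -0.7 -2.  -1.1 -1.3
  0.3 -1.1 -1.   0.5  0.5  0.7 -0. ]
[ 0.63815292  0.14492403 -0.05193771 -0.0032589 ] -2.975811466710567 [ 0.1 -0.3  0.7  0.2  0.2  0.4 -1.4  0.3  1.   0.7 -0.4 -0.8 -1.1 -0.1
 -0.  -0.  -1.   0.3  0.5  0.5 -1. ]
```

```bash
cat > cab.py <<'E'
import numpy as np
X,Y,A=.6385,.1448,-.0519
def loc(u,v): return np.array([X+u*np.cos(A)-v*np.sin(A),Y+u*np.sin(A)+v*np.cos(A)])
yaw=np.degrees(A)
E
python3 - <<'E'
from plant import robot
from h import *; from cab import *
h=loc(-.052,0)
robot.set_gripper(.04)
robot.move_pose([*h,.26],[180,0,yaw+90])
c=robot.get_calibration('wrist');im=robot.grab_frame('wrist')
cv2.imwrite('pics/w1.png',im)
s=robot.observe();print(s['time'],s['tool_pos'],s['tcp_rot'],s['gripper_width'],s['ft_force'])
print(proj(np.array([[*loc(-.052,v),.1] for v in(.055,0,-.055)]+[[*loc(0,v),.13] for v in(.094,-.094)]),c))
E
```

```text
3.65 [0.58678341 0.14680242 0.26005219] [1.79992465e+02 6.27568875e-03 8.69627829e+01] 0.039806107368580916 [-1.06968665  0.18169205 -0.00684315]
[[315.59705142 157.58587002]
 [315.76573688 244.09368077]
 [315.9113324  319.92922525]
 [419.92820707  81.74115571]
 [396.83713326 397.68548158]]
```

View pics/w1.png

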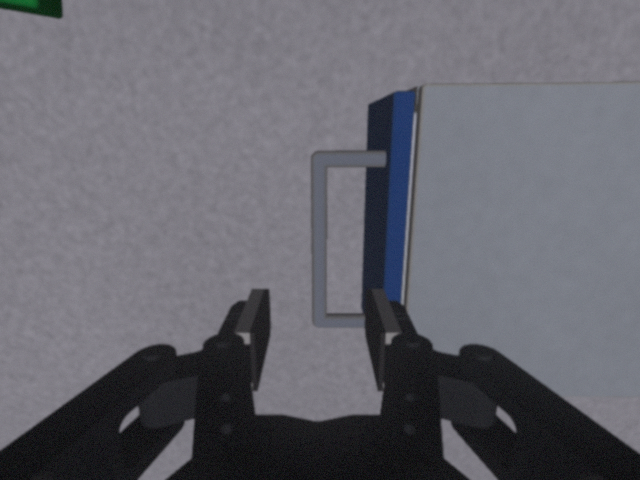

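```bash
sed -i 's/^X,Y,A=.*/X,Y,A=.641,.1448,-.0519/' cab.py
python3 - <<'E'
from plant import robot
from h import *; from cab import *
h=loc(-.052,0)
print(robot.line_to([*h,.26],vel=.1))
g=robot.line_to([*h,.1545],guard=10)
robot.set_gripper(0.0)
s=robot.observe();print(g,s['time'],s['tool_pos'],s['gripper_width'],s['ft_force'])
t=loc(-.052-.156,0)
g=robot.line_to([*t,.1545],vel=.12,guard=35)
s=robot.observe();print(g,s['time'],s['tool_pos'],s['ft_force'],'travel',np.linalg.norm(s['tool_pos'][:2]-h))
E
```

```text
False
False 5.1417 [0.58803194 0.14764691 0.15580784] 0.007534930246062636 [-10.62182803  -0.08692515  10.83998019]
False 6.5917 [0.43347885 0.15531226 0.15575572] [-2.07573786 -2.44345844  9.45802549] travel 0.15578729440266884
```

```bash
python3 - <<'E'
from plant import robot
from h import *; from cab import *
robot.set_gripper(.03)
p=robot.observe()['tool_pos']
robot.line_to([p[0],p[1],.26],vel=.25)
q=loc(-.081,0)
robot.move_pose([*loc(-.14,0),.30],[180,0,yaw])
c=robot.get_calibration('wrist');im=robot.grab_frame('wrist')
cv2.imwrite('pics/w2.png',im);cv2.imwrite('pics/t2.png',robot.grab_frame('top'))
s=robot.observe();print(s['time'],s['tool_pos'],s['tcp_rot'])
P=[[*loc(u,v),.072] for u in(-.107,-.055) for v in(.052,0,-.052)]
print(proj(np.array(P),c).round(1));np.save('w2.npy',np.r_[c['rvec'],c['tvec']]);np.save('w2P.npy',P)
for p in proj(np.array(P+[[*loc(0,v),.13] for v in(.094,-.094)]+[[*loc(-.155-.052,v),.1] for v in(.055,-.055)]),c): cv2.drawMarker(im,tuple(int(round(t)) for t in p),(0,0,255),0,10)
cv2.imwrite('pics/w2m.png',im)
E
```

```text
11.5167 [0.50117384 0.15206855 0.30002876] [-1.79999651e+02 -1.78644509e-03 -2.98278971e+00]
[[252.2 180.9]
 [317.2 180.9]
 [382.2 180.9]
 [248.7 112.1]
 [317.2 112.1]
 [385.8 112.1]]
```

View pics/w2m.png

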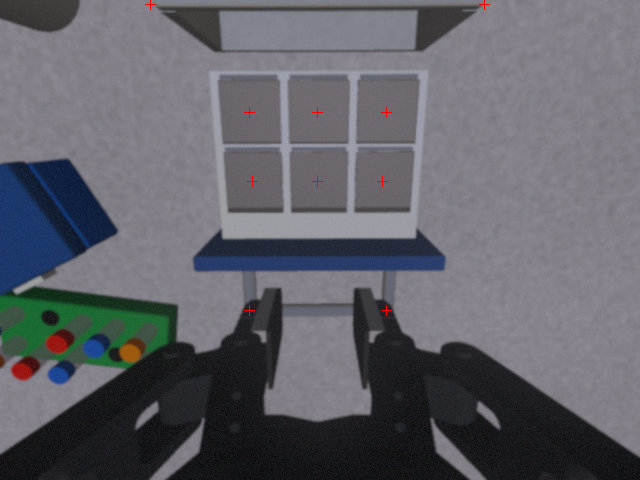

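View pics/t2.png

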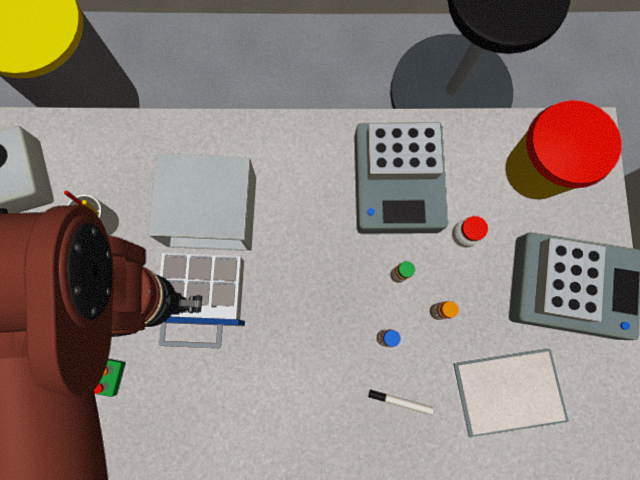

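```bash
python3 - <<'E'
from plant import robot
from h import *; from cab import *
robot.set_gripper(0)
cells=[loc(u,v) for u in(-.107,-.055) for v in(.052,0,-.052)]
np.save('cells.npy',cells)
R=[180,0,yaw]
found=None
for k in (1,0,3,4,5,2):
    if found is not None: break
    c=cells[k]
    if k==1:
        robot.move_pose([*c,.20],R)
    robot.line_to([*c,.156],vel=.2)
    g=robot.line_to([*c,.1276],vel=.05,guard=7)
    s=robot.observe();print(k,g,s['time'],s['tool_pos'],s['ft_force'][2])
    if not g:
        found=k; robot.pause(.15)
        cv2.imwrite('pics/press.png',robot.grab_frame('wrist'))
    robot.line_to([*c,.156],vel=.15)
print(found)
E
```

```text
1 True 13.1917 [0.53599009 0.15037042 0.14161424] 4.674694548067425
0 True 14.25 [0.53820782 0.20168534 0.14131834] 6.184881355375618
3 False 15.625 [0.58865095 0.19959078 0.12760467] -0.08799431570211619
3
```

View pics/press.png

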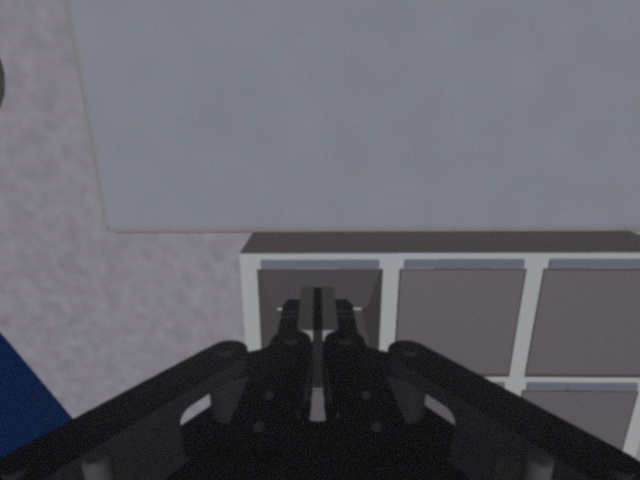

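```bash
python3 - <<'E'
from plant import robot
from h import *; from cab import *
p=robot.observe()['tool_pos']
robot.line_to([p[0],p[1],.27],vel=.25)
R=[180,0,-57]; b=np.array([.4979,-.3552])
d=np.array([np.cos(np.radians(-57)),np.sin(np.radians(-57))])
print(robot.ik([*(b-.05*d),.27],R))
robot.move_pose([*(b-.05*d),.27],R)
robot.set_gripper(.075)
c=robot.get_calibration('wrist');im=robot.grab_frame('wrist')
cv2.imwrite('pics/w3.png',im)
s=robot.observe();print(s['time'],s['tool_pos'],s['tcp_rot'])
np.save('c3.npy',c,allow_pickle=True)
print(proj(np.array([[*b,.1],[*b,0]]),c))
E
```

```text
[ -46.89819998   -0.34040588   -4.44232692   85.89807896    0.
 -169.89819998]
19.4333 [ 0.47064324 -0.31328252  0.26999496] [-1.79999711e+02  1.45999395e-03 -5.70027961e+01]
[[318.06468526 166.2017788 ]
 [317.85876924 155.16945911]]
```

View pics/w3.png

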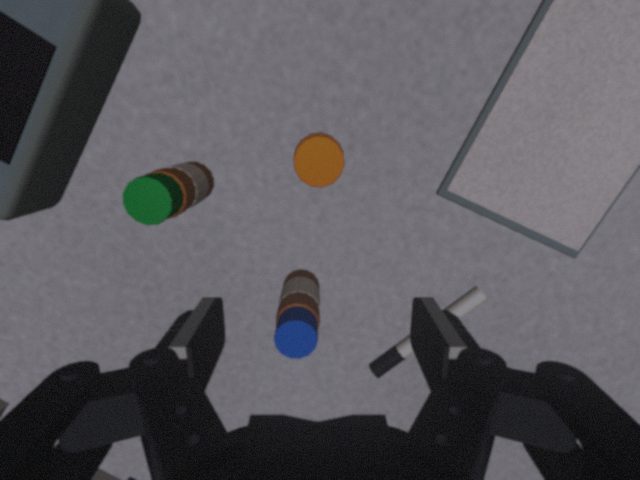

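```bash
python3 - <<'E'
from plant import robot
from h import *; from cab import *
c=np.load('c3.npy',allow_pickle=True).item()
im=cv2.imread('pics/w3.png');hsv=cv2.cvtColor(im,cv2.COLOR_BGR2HSV)
m=cv2.inRange(hsv,(8,180,90),(22,255,255));m[250:]=0
n,l,st,ce=cv2.connectedComponentsWithStats(m);k=1+st[1:,4].argmax();print(st[k],ce[k])
b=unproj(ce[k],.1,c)[:2];print(b)
R=[180,0,-57]
robot.line_to([*b,.27],vel=.2)
c=robot.get_calibration('wrist');im=robot.grab_frame('wrist');cv2.imwrite('pics/w4.png',im)
g=robot.line_to([*b,.1335],vel=.12,guard=6)
s=robot.observe();print(g,s['time'],s['tool_pos'],s['ft_force'])
im=robot.grab_frame('wrist');cv2.imwrite('pics/w5.png',im)
np.save('b.npy',b)
E
```

```text
[ 295  135   48   51 1881] [318.34821903 160.37267411]
[ 0.49973466 -0.35834803]
False 21.1833 [ 0.50011792 -0.35873391  0.13450276] [-0.24210668 -0.07924216  0.35796092]
```

View pics/w5.png

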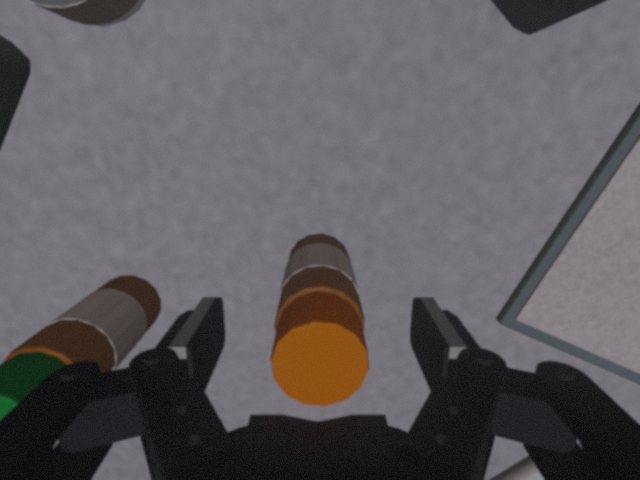

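```bash
python3 - <<'E'
from plant import robot
from h import *; from cab import *
b=np.load('b.npy')
robot.line_to([*b,.1315],vel=.1)
robot.set_gripper(0)
s=robot.observe();print(s['time'],s['tool_pos'],s['gripper_width'],s['ft_force'])
robot.line_to([*b,.24],vel=.15)
s=robot.observe();print(s['time'],s['tool_pos'],s['gripper_width'],s['ft_force'])
cv2.imwrite('pics/w6.png',robot.grab_frame('wrist'));cv2.imwrite('pics/s6.png',robot.grab_frame('scene'))
E
```

```text
21.9333 [ 0.49984479 -0.35855696  0.13187165] 0.03358164737775717 [-0.13873841 -0.66972407  2.37504161]
22.8083 [ 0.49943452 -0.35803029  0.23867994] 0.03371479851133456 [-0.69295856  1.12758689 -3.00438238]
```

View pics/w6.png

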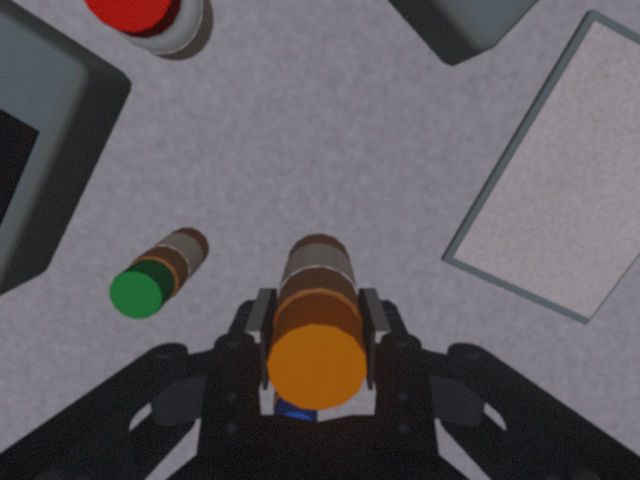

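View pics/s6.png

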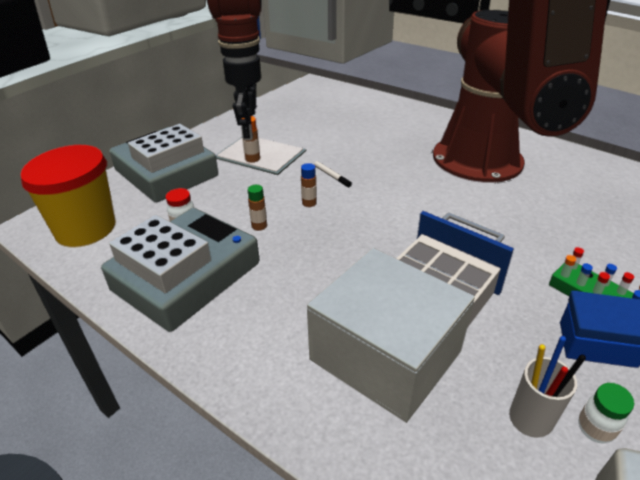

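```bash
python3 - <<'E'
from plant import robot
from h import *; from cab import *
b=np.load('b.npy')
robot.line_to([*b,.285],vel=.2)
t=loc(-.055-.002,.052); R=[180,0,yaw]
robot.move_pose([*t,.285],R)
s=robot.observe();print(s['time'],s['tool_pos'],s['tcp_rot'],s['gripper_width'])
g=robot.line_to([*t,.225],vel=.12,guard=15)
s=robot.observe();print(g,s['time'],s['tool_pos'],s['ft_force'])
c=robot.get_calibration('wrist');cv2.imwrite('pics/w7.png',robot.grab_frame('wrist'))
cv2.imwrite('pics/s7.png',robot.grab_frame('scene')[180:420,300:620])
print(proj(np.array([[*t,.19],[*t,.092],[*loc(-.055,.052),.072]]),c))
E
```

```text
25.3167 [0.58714674 0.19870964 0.28494063] [ 1.79986767e+02 -4.94884280e-03 -3.06199390e+00] 0.034010480822528374
False 25.9667 [0.58700261 0.19953559 0.22561733] [ 0.78694111  0.39941857 -0.78527562]
[[316.90144819 363.16146445]
 [317.0166649  260.53934314]
 [317.02880931 246.72473662]]
```

View pics/w7.png

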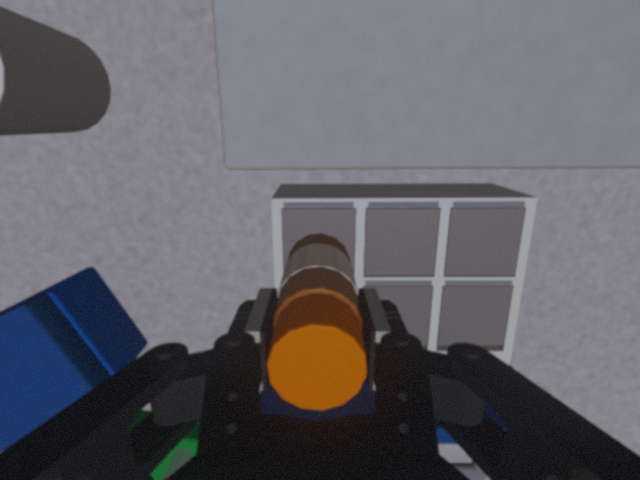

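View pics/s7.png

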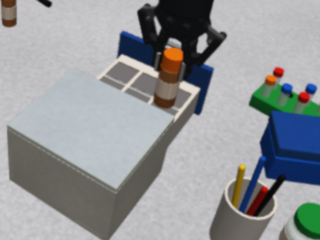

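```bash
python3 - <<'E'
from plant import robot
from h import *; from cab import *
t=loc(-.055-.002,.052)
for z,v,gd in [(.19,.06,15),(.152,.06,15),(.1435,.02,6)]:
    g=robot.line_to([*t,z],vel=v,guard=gd)
    s=robot.observe();print(g,s['time'],s['tool_pos'],s['ft_force'],s['torque'],s['gripper_width'])
    if g: break
c=robot.get_calibration('wrist');cv2.imwrite('pics/w8.png',robot.grab_frame('wrist'))
cv2.imwrite('pics/s8.png',cv2.resize(robot.grab_frame('scene')[180:420,300:620],(800,600)))
E
```

```text
False 26.8 [0.58665299 0.19965747 0.18994946] [-0.48054541  0.44267444 -2.22095205] [-0.07201656  0.1662003  -0.00232124] 0.03363480371460206
False 27.5833 [0.58660891 0.19967808 0.15196081] [-1.25939552 -0.07861252 -1.24254017] [0.01258014 0.0915999  0.01028432] 0.033531384906236264
True 27.9417 [0.58720929 0.19975439 0.14681098] [-0.95876581 -0.28043728  6.02617123] [0.00179375 0.12274632 0.03863637] 0.034300148023589584
```

View pics/w8.png

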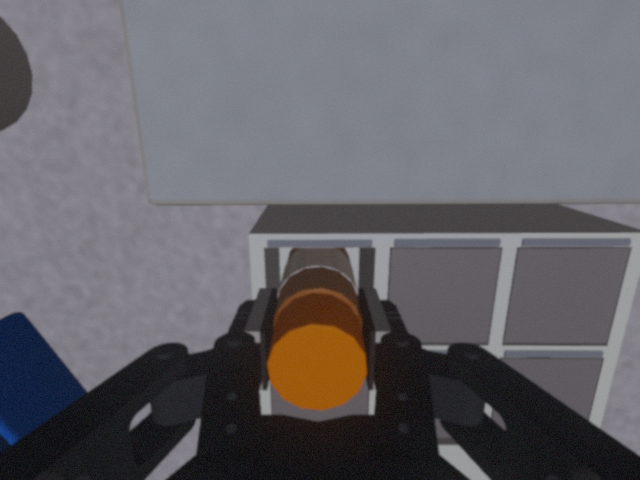

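View pics/s8.png

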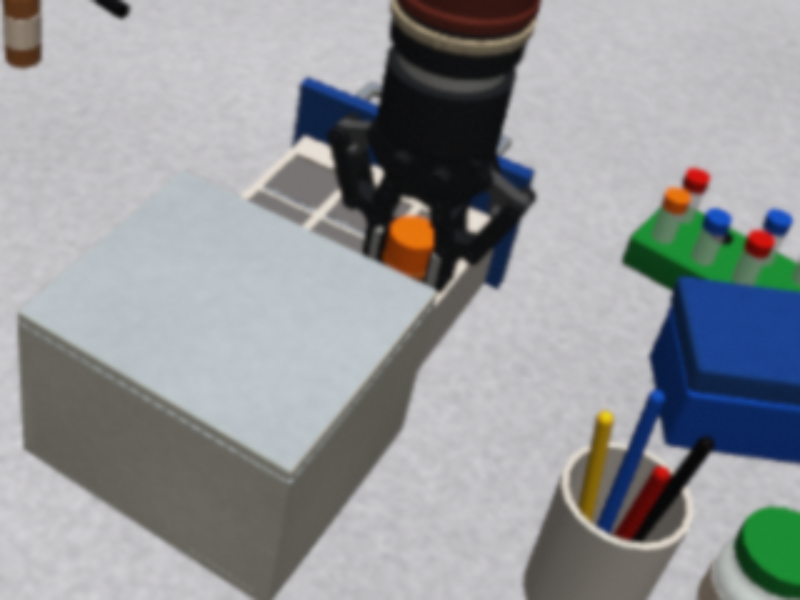

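```bash
python3 - <<'E'
from plant import robot
from h import *; from cab import *
robot.set_gripper(.058)
p=robot.observe()['tool_pos']
robot.line_to([p[0],p[1],.26],vel=.12)
R=[180,0,yaw]
q=loc(-.13,.052)
robot.line_to([*q,.30],vel=.15)
robot.pause(.3)
c=robot.get_calibration('wrist');im=robot.grab_frame('wrist');cv2.imwrite('pics/w9.png',im)
s=robot.observe();print(s['time'],s['tool_pos'],s['ft_force'],s['gripper_width'])
print(proj(np.array([[*loc(-.057,.052),z] for z in(.115,.072)]),c))
hsv=cv2.cvtColor(im,cv2.COLOR_BGR2HSV);m=cv2.inRange(hsv,(8,180,60),(22,255,255))
cv2.imwrite('pics/m9.png',m)
m[300:]=0
n,l,st,ce=cv2.connectedComponentsWithStats(m);k=1+st[1:,4].argmax();print(st[k],ce[k])
b=unproj(ce[k],.115,c)[:2];print(b,loc(-.055,.052),b-loc(-.055,.052))
cv2.imwrite('pics/t9.png',robot.grab_frame('top'));cv2.imwrite('pics/s9.png',cv2.resize(robot.grab_frame('scene')[180:420,300:620],(800,600)))
E
```

```text
30.55 [0.51404588 0.20337177 0.2995245 ] [-0.27458131 -0.00441584 -0.81491575] 0.05824012111988582
[[316.93698559 128.65045381]
 [316.94178245 128.44247201]]
[ 295  105   46   49 1758] [317.51080774 129.01877133]
[0.58652434 0.19932312] [0.58877165 0.1995832 ] [-0.00224731 -0.00026008]
```

View pics/w9.png

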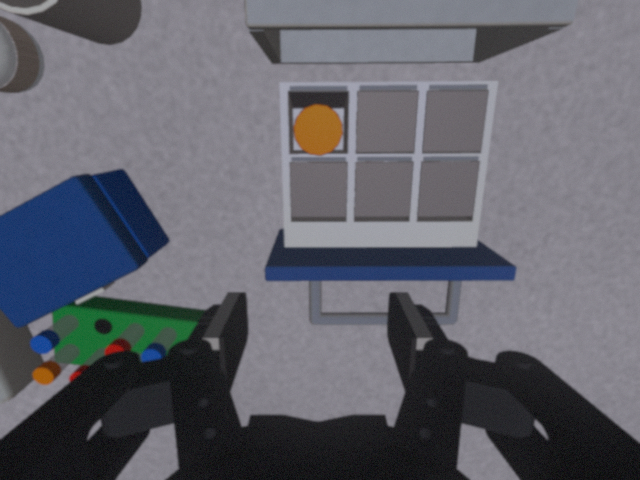

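View pics/s9.png

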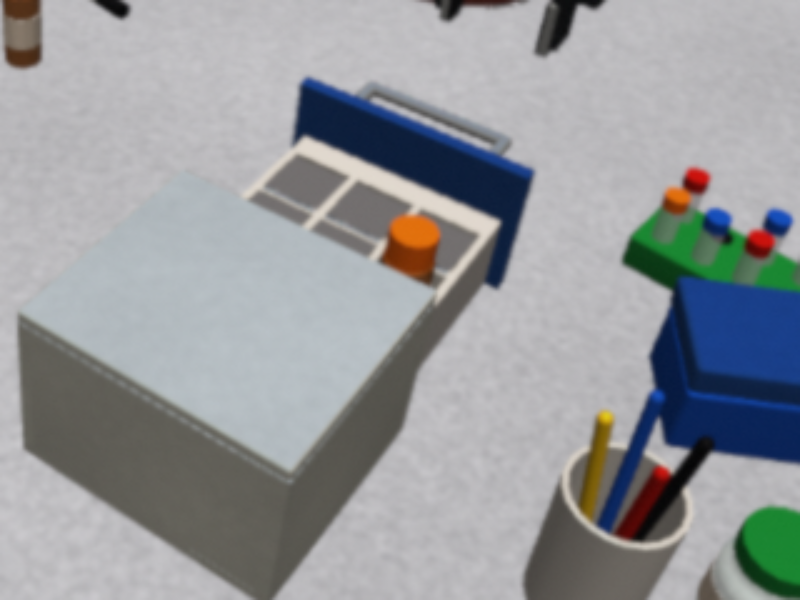

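The bottle stands upright in cell 3: its cap is at (317,129) in the wrist picture, the flap is down behind it, and the drawer is out. Its offset from the cell centre is about 2 mm, and nothing is in contact with the robot.

```bash
python3 -c "
from plant import robot
robot.job_done();print(robot.observe()['time'])"
```

```text
the job is handed in; nothing more can be done
the job is handed in; nothing more can be done
```

The orange-capped bottle is standing in cell 3, the empty cell, with the drawer left open. I handed the job in at about 31 s of the 72 s; no verdict is reported.

- **Drawer:** I pulled it open by the handle through about 155 mm. The wrist picture afterwards matched the fully open geometry to within 1–2 mm.
- **Finding the empty cell:** I pressed the flaps with closed fingertips. Cells 1 and 0 stopped at once on a jar. Cell 3 swung down freely to about 17 mm, and the picture showed its flap down. I stopped there, so cells 2, 4 and 5 were not pressed.
- **Placing:** I gripped the bottle near its cap and lowered it past the flap. It touched the floor at the expected height, where the guard stopped it on 6 N, and only then did I let go.

The last pictures showed the bottle upright, about 2 mm from the cell centre, with the gripper clear and the drawer still out. I did not measure the flap angles or the bottle's tilt directly; they come from the geometry and the pictures. I never went near the blue- or green-capped bottles. I took a final top picture but did not measure their positions in it.

One measurement disagreed. The fixed cameras put the cabinet and the orange bottle about 2.5–4 mm away from where the wrist camera did. I used the wrist camera's values, and the grip and placing agreed with them.

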